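# Slide the lunchbox lid out over the ledge

## Task

The condiment jar stands between the flat orange lunchbox lid and the front edge of the raised aluminium ledge (the long edge away from the robot): first push the jar gently along the ledge, upright, until all of it stands on its round black mat. Then slide the lid straight out until about 3 cm of it sticks out over that front edge, square with it, so that I can pick it up there. Only push and slide with the fingers: grasp, lift or tip nothing, and leave the bowl and everything else alone.

Things in the scene. Friction and masses are not known exactly. Their poses are not given: they have to be found in the camera images.
- ledge_edge (a point): middle of the top front edge of the fixed raised aluminium ledge. Site axes: x level, square to the edge and outward (away from the robot), y along the edge, z up. The ledge's flat top is at this height (55 mm above the worktop) and measures 280 mm along x (from the edge back to x = -280 mm) and 660 mm along y (330 mm either side). The ledge stands slightly turned, differently each time.
- lid: flat orange plastic lunchbox lid, loose, lying on the ledge: 95 mm along its x, 130 mm along its y, 10 mm thick, about 0.12 kg. Origin: centre of the underside. Its x axis points roughly to the ledge's front edge. It slides under light friction.
- lid_front (a point): middle of the lid's front edge (a 130 mm long edge), at its underside, 47.5 mm along x from the lid's origin; axes as the lid's. Once the lid is square, the overhang is this point's x in the frame of ledge_edge.
- jar: upright round glass condiment jar, red filling, green flip-top cap: diameter 60 mm, 75 mm tall, about 0.25 kg, loose, on the ledge in front of the lid; the cap is 2 mm narrower all round. Origin: centre of the underside, z up.
- jar_mat: round black mat, diameter 110 mm, lying flush in the ledge's top (no step to climb), to the left or right of the lid's way; fixed. Origin: its centre, at the height of the ledge's top.
- bowl: blue ceramic bowl, rim diameter 104 mm, 50 mm tall, loose, on the ledge on the other side from the mat; not to be touched. Origin: centre of the underside.
- spoon: silicone spoon with red head and wooden handle, about 185 mm long, 10 mm thick, lying on the ledge near its left (+y) end; not to be touched. Origin: underside, near mid-length.
- tin: closed tin, diameter 60 mm, 75 mm tall, at the right (-y) back of the ledge; not to be touched. Origin: centre of the underside.
- lunchbox: open grey plastic lunchbox with a spring clip, 140 x 180 x 60 mm, on the worktop to the left of the ledge; not to be touched. Origin: centre of the underside.
- mug: white mug, diameter 80 mm, 90 mm tall, on the worktop to the right of the ledge; not to be touched. Origin: centre of the underside.
Mind the look-alikes: they are no part of the job. Of the things that look like the jar, the larger one is meant.

How it is judged:
On the way, in this order (a step that is already met when the one before it is completed fails the run):
1. the jar has been pushed onto its mat and stands upright (horizontal distance between jar and jar_mat below 0.025 m and angle between jar's own z axis and vertical below 0.1 rad and height (world z) of jar between 0.051 and 0.059 m), for 0.2 s.
2. the lid overhangs the front edge by 20 to 40 mm, square to it (x of lid_front in the frame of ledge_edge between 0.02 and 0.04 m and angle between the x axis of lid and the x axis of ledge_edge, either way round below 0.12 rad), for 0.2 s.
At the end, for the whole second after the job is handed in: The jar stands upright and still on the ledge, its centre within 25 mm of the mat's centre; the lid lies flat and still on the ledge, its front edge 30 mm +/- 10 mm beyond the ledge's front edge and square to it within 0.12 rad (7 degrees) (all of step 1 and all of step 2 and height (world z) of lid between 0.052 and 0.058 m and angle between lid's own z axis and vertical below 0.05 rad and linear speed of each of lid, jar below 0.01 m/s); the robot touches nothing.
It fails at once if the lid is lifted, tipped or dropped off the ledge (over 15 mm up, 10 mm down or 0.25 rad) (height (world z) of lid above 0.07 m or height (world z) of lid below 0.045 m or angle between lid's own z axis and vertical above 0.25 rad).
It fails at once if the jar is lifted, tipped or dropped off the ledge (over 12 mm up, 10 mm down or 0.35 rad) (height (world z) of jar above 0.067 m or height (world z) of jar below 0.045 m or angle between jar's own z axis and vertical above 0.35 rad).
It fails at once if the glass jar is gripped or pushed with more than 30 N (contact force between the fingers and jar above 30 N).
It fails at once if the bowl, spoon, tin, lunchbox or mug is moved more than 15 mm (distance of any of bowl, spoon, tin, lunchbox, mug from where it was at the start of the episode above 0.015 m).
It also fails if it takes over 72 s, if anything falls off the work surface, if the arm or the gripper's body presses on something with over 40 N, if the wrist force passes 120 N, or if a joint passes its speed limit or range.

## Robot

A 6-joint arm with a two-finger parallel gripper is mounted at the origin on the work surface. World frame = base frame: x ahead of the robot, y to its left, z up, the work surface at z = 0. Lengths are in m, angles in rad, forces in N, time in s.
With the tool pointing down it reaches from about 0.425 to 1.125 m from the base axis. Payload 14.9 kg.
Tool frame: the origin (TCP) lies midway between the tips of the shut fingers; the grasp point (between the pads) lies 19 mm behind it (env.grasp_offset is the distance from the TCP to the grasp point, in m); z points along the fingers, y is the line along which they close (so a half turn about z gives the same grasp; the last joint's range is limited). The gripper opens to 91 mm and grips with 3 to 60 N. Pads are 32 mm wide; open, the fingers measure 118 mm over their backs; the gripper's body (76 mm by 178 mm) begins 60 mm behind the grasp point.
Start: joints at [-1.191, 0.379, 1.734, -0, 1.028, -0.033], TCP at [0.281, -0.641, 0.18] pointing down, gripper open.
Joint ranges: [-2.77, 2.77], [-0.74, 2.19], [0, 2.66], [-1.06, 4.2], [0.31, 2.87], [-3.08, 3.08]. Speed limits (rad/s): [1.89, 1.89, 2.39, 3.14, 3.14, 3.14].

## Interface

Orientations are given as a unit quaternion [w, x, y, z].
In Python, from plant import env gives the robot as it stands.
- The arm moves only by the tool arm_command, never from a script. Its argument "steps" is a list of rows, each an object of numbers: "claw": the finger opening in mm, from 0 to 91.2; "dx", "dy", "dz": the shift along the world's x, y, z in mm; "ax", "ay", "az": the turn, a rotation vector about the world's x, y, z in rad. A call has exactly 10 rows; each row shifts and turns the commanded pose from where the row before left it; what a row does not reach is not made up. A row lasts 1/8 s, in which the tool goes at most 62.5 mm and 10.7 degrees, less where a joint would pass 70% of its speed; a pose out of reach is approached as far as the arm can. A call is refused whole if a number of a shift passes 62.5 or a number of a turn 0.188, either way. A call with a gripper value outside its range is refused whole. The fingers move at their own pace and stop on an object; the grip force is fixed at half the most. Time passes only in rows, so rows that do not move let the fingers close, or fill a call up. It gives the time, the measured TCP pose, the force, the opening and the grip force at its end, in the units of the state.
- env.read_state(): the state, without advancing time (a new reading comes with each control period).
- env.capture(name): name is "scene" or "side" or "wrist"; returns a dict with "color" (384x512x3 uint8, blue, green, red), "fx", "fy", "cx", "cy" (pixels), "dist_coeffs" ([k1, k2, p1, p2, k3] as OpenCV has them; the pictures are not rectified), "rvec" (rotation vector, rad) and "tvec" (3), from world to camera coordinates, as OpenCV has them; the wrist camera has in their place "mount" (4x4, takes a point from camera to tool coordinates, whose origin is the TCP and whose axes are the flange's). Camera axes: x right, y down, z forward; pixel columns grow to the right and rows downward; lengths in m; the calibration is good to about 2 mm. A picture is of the moment at which its call begins: read the wrist's pose just before it. There is no depth.
- env.job_done(): hands the job in; it is judged then, once.
Trained networks look in a picture, given as the dict that the camera call returned (one of the last four; its "shot" number tells which), for a name from the list of things; names that differ only in an ending like _2 or _b are one class to them, and where a whole thing is asked for, a point or a joint stands for the part that bears it (a point fixed in the world has none). Each returns a list of dicts, best first, with "conf" (0 to 1); they miss things now and then, are a little off and sometimes report something else, mostly with a low value. They report only what shows in the picture. A call takes as long as a camera call. They do not tell look-alikes from the thing itself.
- env.look_for(picture, thing): "position" ([x, y, z] in m, in world coordinates, good to about 4 mm: the middle of the surface that is visible of it).
The state is a dict: "time_s": time; "joint_positions": joint angles; "qd": joint speeds; "joint_efforts": joint torques, N m; "position": TCP position; "tool_rot": TCP orientation; "ft_force": force on the tool from outside, world axes, zero at the start; "moment": the same for the moment, N m; "opening": opening from 0.0 (shut) to 1.0 (fully open); "grip_force": force on a finger pad.
Only numpy, scipy, OpenCV 4.12 (cv2) and the standard library are available. Lean on these libraries where they do the work, as an engineer would, in place of code of your own. Each camera call takes 0.05 s, during which the arm holds its last target. There are 200 camera calls.

## Working session

There is one attempt and no reset: what is moved stays moved. The work goes in short steps, Python scripts to look and compute and a tool call to move; the robot and the scene stay as the last step left them, time stands still between calls to the robot, and variables do not carry over. Pictures are saved under pics/ and viewed, at most 10 in all, crops included, and the job is handed in when it is done.

Besides the shell and the picture viewer there is one more tool, called after ">>>" as name(argument=value, ...) on one line, values as JSON. arm_command: Moves the arm, as the interface text tells. Its arguments: {"type":"object","properties":{"steps":{"type":"array","items":{"type":"object","properties":{"claw":{"type":"number"},"dx":{"type":"number"},"dy":{"type":"number"},"dz":{"type":"number"},"ax":{"type":"number"},"ay":{"type":"number"},"az":{"type":"number"}}}}},"required":["steps"]}

```bash
mkdir -p pics
cat > h.py <<'E'
import numpy as np, cv2
from plant import env
def K(c): return np.array([[c['fx'],0,c['cx']],[0,c['fy'],c['cy']],[0,0,1]],float), np.array(c['dist_coeffs'],float)
def ray(c,uv):
    k,d=K(c); R=cv2.Rodrigues(np.array(c['rvec'],float))[0]; t=np.array(c['tvec'],float).ravel()
    p=cv2.undistortPoints(np.array(uv,float).reshape(-1,1,2),k,d).reshape(-1,2)
    D=np.c_[p,np.ones(len(p))]@R; return -R.T@t, D
def onz(c,uv,z):
    o,D=ray(c,uv); return o+D*((z-o[2])/D[:,2])[:,None]
def proj(c,P):
    k,d=K(c); return cv2.projectPoints(np.array(P,float).reshape(-1,1,3),np.array(c['rvec'],float),np.array(c['tvec'],float),k,d)[0].reshape(-1,2)
E
python3 - <<'E'
from h import *
ims=[]
for n in ("scene","side"):
    c=env.capture(n); ims.append(c['color']); cv2.imwrite(f'pics/{n}0.png',c['color'])
    for t in ("lid","jar","jar_mat","bowl","spoon","tin","lunchbox","mug"):
        for r in env.look_for(c,t)[:3]:
            p=r['position']; print(n,t,round(r['conf'],2),np.round(p,3),proj(c,p).round()[0])
E
```

```text
scene lid 0.67 [0.515 0.021 0.064] [255. 177.]
scene jar 0.5 [ 0.764 -0.071  0.049] [280. 249.]
scene jar 0.35 [ 0.541 -0.501  0.056] [115. 273.]
scene jar 0.26 [0.368 0.482 0.026] [325. 102.]
scene jar_mat 0.69 [0.624 0.244 0.056] [327. 167.]
scene jar_mat 0.44 [0.565 0.335 0.062] [334. 143.]
scene bowl 0.72 [ 0.607 -0.15   0.079] [227. 221.]
scene spoon 0.81 [0.565 0.334 0.064] [334. 142.]
scene tin 0.7 [ 0.487 -0.228  0.121] [182. 200.]
scene lunchbox 0.69 [0.371 0.482 0.026] [326. 102.]
scene lunchbox 0.34 [ 0.605 -0.151  0.081] [227. 221.]
scene mug 0.67 [ 0.542 -0.502  0.055] [115. 273.]
side lid 0.89 [0.506 0.031 0.065] [271. 206.]
side jar 0.93 [0.623 0.027 0.113] [249. 177.]
side jar 0.57 [ 0.752 -0.06   0.049] [245. 162.]
side jar_mat 0.62 [0.62  0.247 0.06 ] [199. 221.]
side bowl 0.94 [ 0.633 -0.173  0.088] [289. 156.]
side spoon 0.82 [0.563 0.339 0.066] [185. 245.]
side spoon 0.41 [0.505 0.032 0.069] [271. 206.]
side tin 0.65 [ 0.471 -0.197  0.123] [327. 168.]
side lunchbox 0.73 [0.399 0.458 0.006] [187. 312.]
```

View pics/scene0.png

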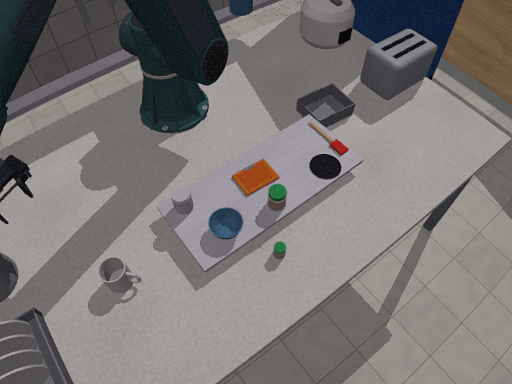

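View pics/side0.png

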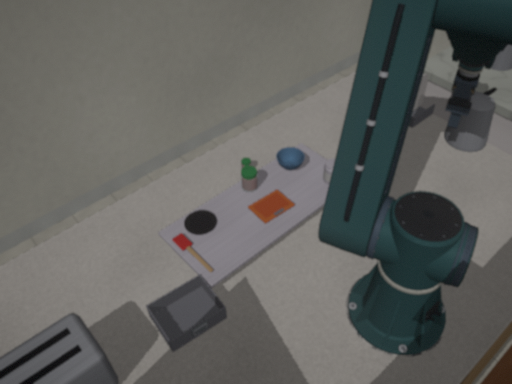

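The jar candidates in the scene view are the one on the ledge at (277,196) and a smaller one on the worktop at (280,249). The larger one, on the ledge in front of the orange lid (255,177), is the one meant. The mat is at (326,166), to the left, and the bowl is at (226,222), to the right.

```bash
cat > m.py <<'E'
from h import *
def hsvmask(im,lo,hi): return cv2.inRange(cv2.cvtColor(im,cv2.COLOR_BGR2HSV),lo,hi)
def blobs(m,n=3):
    k,l,s,ce=cv2.connectedComponentsWithStats(m); o=np.argsort(-s[1:,4])[:n]+1
    return [((l==i).astype(np.uint8),s[i,4],ce[i]) for i in o]
def near(m,uv,r=25):
    b=[x for x in blobs(m,12) if np.hypot(*(x[2]-uv))<r and x[1]>15]; return b[0] if b else None
def lid(c,uv,z=.065):
    b=near(hsvmask(c['color'],(5,150,90),(20,255,255)),uv)
    cn=cv2.findContours(b[0],0,cv2.CHAIN_APPROX_NONE)[0][0].reshape(-1,2)
    P=onz(c,cn,z)[:,:2]*1000
    (x,y),(w,h),a=cv2.minAreaRect(P.astype(np.float32)); return (x,y),(w,h),a
def cap(c,uv):
    b=near(hsvmask(c['color'],(45,100,40),(85,255,255)),uv,14); return b[2],b[1]
def mat(c,uv):
    b=near(hsvmask(c['color'],(0,0,0),(180,255,45)),uv)
    cn=cv2.findContours(b[0],0,cv2.CHAIN_APPROX_NONE)[0][0].reshape(-1,2)
    return cv2.fitEllipse((onz(c,cn,.055)[:,:2]*1000).astype(np.float32))
E
python3 - <<'E'
from m import *
cs={n:env.capture(n) for n in("scene","side")}
U={'scene':((255,177),(277,190),(326,166)),'side':((271,206),(249,171),(199,221))}
rs=[]
for n,c in cs.items():
    l,j,m=U[n]
    for f,a in((lid,l),(cap,j),(mat,m)):
        try: print(n,f.__name__,f(c,a))
        except Exception as e: print(n,f.__name__,'fail',e)
    try: print('jar cap at z=.12', onz(c,cap(c,j)[0],.12).round(4))
    except Exception as e: print(e)
# ledge corners guesses (scene): left-front(362,158) right-front(207,262)+ back
c=cs['scene']
print(onz(c,[(363,158),(207,264),(160,207),(312,117)],.055).round(3))
c=cs['side']; print(onz(c,[(162,233),(213,279),(310,147)],.055).round(3))
a=cv2.resize(cs['scene']['color'][100:280,150:380],None,fx=3.4,fy=3.3,interpolation=cv2.INTER_CUBIC)
cv2.imwrite('pics/crop.png',a)
E
```

```text
scene lid ((515.3186645507812, 22.23804473876953), (127.52930450439453, 92.11164855957031), 87.50654602050781)
scene cap (array([276.96610169, 192.07627119]), np.int32(236))
scene mat ((617.6948852539062, 241.8040008544922), (100.5411148071289, 102.61212158203125), 134.06561279296875)
jar cap at z=.12 [[0.6354 0.0156 0.12  ]]
side lid ((508.489013671875, 28.496849060058594), (122.72901916503906, 87.71945190429688), 87.69647979736328)
side cap (array([247.85082873, 169.50276243]), np.int32(181))
side mat ((617.3287963867188, 243.06683349609375), (92.26154327392578, 97.66891479492188), 150.7642822265625)
jar cap at z=.12 [[0.6498 0.0078 0.12  ]]
[[ 0.673  0.372  0.055]
 [ 0.676 -0.271  0.055]
 [ 0.423 -0.285  0.055]
 [ 0.418  0.362  0.055]]
[[ 0.661  0.363  0.055]
 [ 0.41   0.348  0.055]
 [ 0.643 -0.294  0.055]]
```

View pics/crop.png

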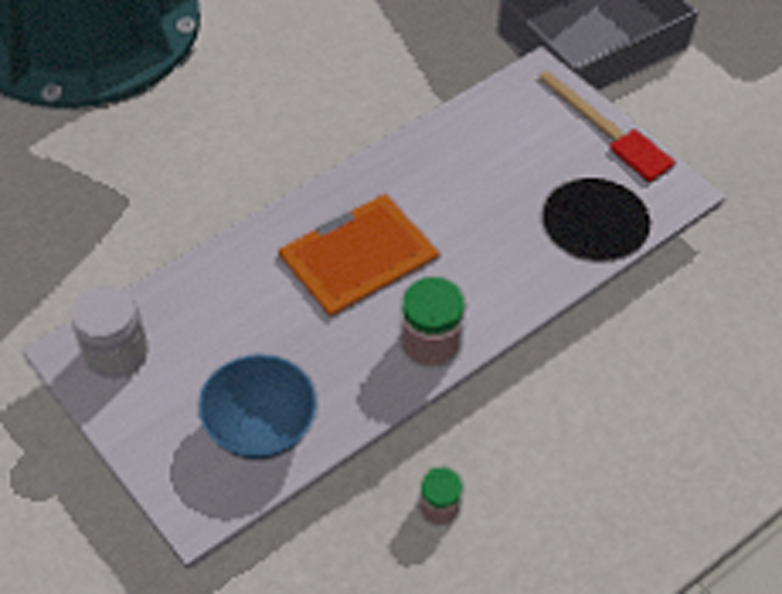

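The close crop confirms that the large green-capped jar (433,320) stands on the ledge in front of the lid. The small one (440,495) is down on the worktop. The mat is at (597,220), the bowl at (258,405), and the ledge corners are at (723,200), (187,558), (25,353) and (542,48).

Run:
```python
from m import *
from scipy.optimize import least_squares
from scipy.spatial.transform import Rotation as Ro
cs={n:env.capture(n) for n in("scene","side")}
U={'scene':((255,177),(277,190),(326,166)),'side':((271,206),(249,171),(199,221))}
# triangulate cap centroid
A=[];b=[]
for n,c in cs.items():
    o,D=ray(c,[cap(c,U[n][1])[0]]); d=D[0]/np.linalg.norm(D[0]); M=np.eye(3)-np.outer(d,d);A.append(M);b.append(M@o); print(n,'cam',o.round(2))
print('cap mid',np.linalg.lstsq(np.vstack(A),np.hstack(b),rcond=None)[0].round(4))
# ledge rectangle: brightness-weighted contrast fit starting from corners
cr=np.array([(723,200),(187,558),(25,353),(542,48)])/[3.4,3.3]+[150,100]
P=onz(cs['scene'],cr,.055)[:,:2]; print(P.round(3))
L=np.array([(0,.33),(0,-.33),(-.28,-.33),(-.28,.33)])
def w(p): 
    R=np.array([[np.cos(p[2]),-np.sin(p[2])],[np.sin(p[2]),np.cos(p[2])]]); return L@R.T+p[:2]
s=least_squares(lambda p:(w(p)-P).ravel(),[.68,.04,0]); print('ledge',s.x.round(4),(s.fun*1000).round(1))
st=env.read_state(); print(st['position'],Ro.from_quat(np.roll(st['tool_rot'],-1)).as_matrix().round(3))
```

```text
scene cam [ 1.12 -0.42  1.08]
side cam [-0.31  0.76  1.23]
cap mid [0.6409 0.0129 0.1292]
[[ 0.68   0.362]
 [ 0.686 -0.284]
 [ 0.418 -0.292]
 [ 0.403  0.362]]
ledge [0.6867 0.0392 0.0158] [ 1.4  7.   6.3 -6.4 -6.3 -2.9 -1.4  2.3]
[ 0.28082553 -0.64120808  0.17983923] [[ 0.916  0.401  0.   ]
 [ 0.401 -0.916  0.   ]
 [ 0.    -0.    -1.   ]]
```

>>> arm_command(steps=[{"claw":44,"dx":24,"dy":40,"az":0.1},{"claw":44,"dx":24,"dy":40,"az":0.1},{"claw":44,"dx":24,"dy":40,"az":0.1},{"claw":44,"dx":24,"dy":40,"az":0.1},{"claw":44,"dx":24,"dy":40,"az":0.1},{"claw":44,"dx":24,"dy":40,"az":0.1},{"claw":44,"dx":24,"dy":40,"az":0.1},{"claw":44,"dx":24,"dy":40,"az":0.1},{"claw":44,"dx":24,"dy":40,"az":0.1},{"claw":44,"dx":24,"dy":40,"az":0.1}])

```text
invalid input
```

>>> arm_command(steps=[{"claw":44,"dx":18,"dy":27,"az":0.04},{"claw":44,"dx":18,"dy":27,"az":0.04},{"claw":44,"dx":18,"dy":27,"az":0.04},{"claw":44,"dx":18,"dy":27,"az":0.04},{"claw":44,"dx":18,"dy":27,"az":0.04},{"claw":44,"dx":18,"dy":28,"az":0.03},{"claw":44,"dx":18,"dy":28,"az":0.03},{"claw":44},{"claw":44},{"claw":44}])

```text
invalid input
```

```bash
cat > st.py <<'E'
from m import *
from scipy.spatial.transform import Rotation as Ro
st=env.read_state(); print(st['time_s'],st['position'].round(4) if hasattr(st['position'],'round') else st['position'],'yaw',Ro.from_quat(np.roll(st['tool_rot'],-1)).as_matrix().round(3)[:,1],'F',np.round(st['ft_force'],1),'op',st['opening']*91.2)
E
python3 - <<'E'
from st import *
w=env.capture('wrist'); cv2.imwrite('pics/w1.png',w['color']); print(np.round(w['mount'],3))
E
```

```text
1.1 [ 0.2808 -0.6412  0.1798] yaw [ 0.401 -0.916 -0.   ] F [-0.3  0.2  0.8] op 91.21120480125968
[[ 0.001 -0.964 -0.266  0.076]
 [ 1.     0.001 -0.    -0.001]
 [ 0.    -0.266  0.964 -0.205]
 [ 0.     0.     0.     1.   ]]
```

View pics/w1.png

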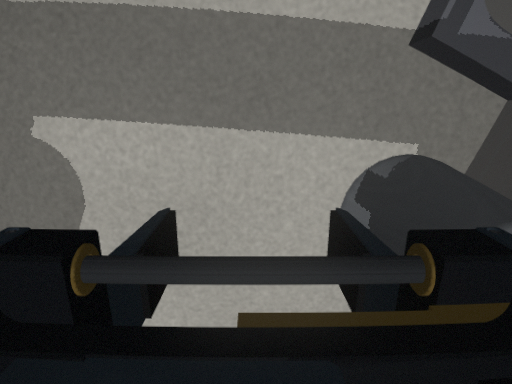

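The call was refused, so the arm has not moved and the wrist view shows only the bare worktop. I'll send rows with every field filled in.

>>> arm_command(steps=[{"claw":44,"dx":24,"dy":40,"dz":0,"ax":0,"ay":0,"az":0.1},{"claw":44,"dx":24,"dy":40,"dz":0,"ax":0,"ay":0,"az":0.1},{"claw":44,"dx":24,"dy":40,"dz":0,"ax":0,"ay":0,"az":0.1},{"claw":44,"dx":24,"dy":40,"dz":0,"ax":0,"ay":0,"az":0.1},{"claw":44,"dx":24,"dy":40,"dz":0,"ax":0,"ay":0,"az":0.1},{"claw":44,"dx":24,"dy":40,"dz":0,"ax":0,"ay":0,"az":0.1},{"claw":44,"dx":24,"dy":40,"dz":0,"ax":0,"ay":0,"az":0.1},{"claw":44,"dx":24,"dy":40,"dz":0,"ax":0,"ay":0,"az":0.1},{"claw":44,"dx":24,"dy":40,"dz":0,"ax":0,"ay":0,"az":0.1},{"claw":44,"dx":24,"dy":40,"dz":0,"ax":0,"ay":0,"az":0.1}])

```text
time_s: 2.4
position: [0.5215, -0.2399, 0.1801]
tool_rot: [0.0, 0.76, 0.65, 0.0]
ft_force: [0.2, -0.4, 0.3]
opening: 0.481
grip_force: 0.0
```

>>> arm_command(steps=[{"claw":44,"dx":18,"dy":27,"dz":0,"ax":0,"ay":0,"az":0.04},{"claw":44,"dx":18,"dy":27,"dz":0,"ax":0,"ay":0,"az":0.04},{"claw":44,"dx":18,"dy":27,"dz":0,"ax":0,"ay":0,"az":0.04},{"claw":44,"dx":18,"dy":27,"dz":0,"ax":0,"ay":0,"az":0.04},{"claw":44,"dx":18,"dy":27,"dz":0,"ax":0,"ay":0,"az":0.04},{"claw":44,"dx":18,"dy":27,"dz":0,"ax":0,"ay":0,"az":0.03},{"claw":44,"dx":18,"dy":28,"dz":0,"ax":0,"ay":0,"az":0.03},{"claw":44,"dx":0,"dy":0,"dz":0,"ax":0,"ay":0,"az":0},{"claw":44,"dx":0,"dy":0,"dz":0,"ax":0,"ay":0,"az":0},{"claw":44,"dx":0,"dy":0,"dz":0,"ax":0,"ay":0,"az":0}])

```text
time_s: 3.65
position: [0.6464, -0.0519, 0.1798]
tool_rot: [-0.0, 0.671, 0.742, -0.0]
ft_force: [1.2, -0.1, 0.4]
opening: 0.483
grip_force: 0.0
```

```bash
cat >> st.py <<'E'
def wrist():
    s=env.read_state(); c=env.capture('wrist')
    T=np.eye(4); T[:3,:3]=Ro.from_quat(np.roll(s['tool_rot'],-1)).as_matrix(); T[:3,3]=s['position']
    W=np.linalg.inv(T@np.array(c['mount'])); c['rvec']=cv2.Rodrigues(W[:3,:3])[0]; c['tvec']=W[:3,3]; return c
E
python3 - <<'E'
from st import *
w=wrist(); cv2.imwrite('pics/w2.png',w['color'])
b=blobs(hsvmask(w['color'],(45,100,40),(85,255,255)),2)
for x in b: print(x[1],x[2],onz(w,[x[2]],.129).round(4))
for t in('bowl','jar'):
  for r in env.look_for(w,t)[:2]: print(t,r['conf'],np.round(r['position'],3),proj(w,r['position']).round())
E
```

```text
3.65 [ 0.6464 -0.0519  0.1798] yaw [ 0.995  0.101 -0.   ] F [ 1.2 -0.1  0.4] op 44.0149228168054
3658 [250.01530891 113.17031165] [[0.6382 0.0185 0.129 ]]
816 [346.62622549 196.87622549] [[ 0.7294 -0.0434  0.129 ]]
bowl 0.27 [0.516 0.031 0.062] [[132.  88.]]
jar 0.92 [0.636 0.019 0.131] [[247. 112.]]
jar 0.74 [ 0.75  -0.063  0.048] [[340. 195.]]
```

View pics/w2.png

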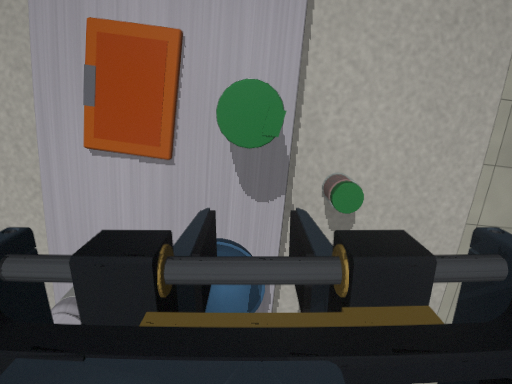

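The wrist view shows the jar cap at (250,114), the lid at (130,90), the front ledge edge running from (307,5) to (286,165), and the bowl rim's near edge at about (222,240).

Run:
```python
from st import *
w=wrist()
print('bowl',onz(w,[(222,240)],.105).round(3))
# front edge: per row, last bright-lilac pixel -> threshold on saturation/blue-minus-red
im=w['color'].astype(int); d=im[:,:,0]-im[:,:,2]; d=cv2.GaussianBlur(d.astype(np.float32),(5,5),0)
print([int(x) for x in d[40,270:330:4]],[int(x) for x in d[160,260:320:4]])
b=near(hsvmask(w['color'],(3,150,60),(20,255,255)),(130,90),40)
cn=cv2.findContours(b[0],0,cv2.CHAIN_APPROX_NONE)[0][0].reshape(-1,2)
print(cv2.minAreaRect((onz(w,cn,.065)[:,:2]*1000).astype(np.float32)))
pts=[]
for v in list(range(5,75,5)):
    r=d[v,270:340]; i=np.where(r>(r[:10].mean()+r[-10:].mean())/2)[0].max(); pts.append((270+i+.5,v))
P=onz(w,pts,.055)[:,:2]; f=np.polyfit(P[:,1],P[:,0],1); print('edge x=a*y+b',f,(P[:,0]-np.polyval(f,P[:,1])).round(4))
```

```text
3.8 [ 0.6466 -0.0518  0.1799] yaw [0.995 0.101 0.   ] F [-0.7 -0.4 -0.2] op 44.01466871814479
bowl [[ 0.623 -0.106  0.105]]
[4, 4, 4, 4, 4, 4, 4, 3, 0, -5, -7, -8, -8, -9, -8] [3, 2, 3, 2, 2, 2, 3, 1, -5, -8, -8, -8, -9, -8, -8]
((515.041015625, 27.63768768310547), (128.2509307861328, 94.21360778808594), 87.50025939941406)
edge x=a*y+b [-0.02075096  0.68507547] [-0.0001  0.0004 -0.0001 -0.0005  0.      0.0005  0.0001 -0.0004  0.0002
 -0.0003  0.0002 -0.0002  0.0003 -0.0001]
```

>>> arm_command(steps=[{"claw":44,"dx":0,"dy":0,"dz":-20,"ax":0,"ay":0,"az":0},{"claw":44,"dx":0,"dy":0,"dz":-20,"ax":0,"ay":0,"az":0},{"claw":44,"dx":0,"dy":0,"dz":-20,"ax":0,"ay":0,"az":0},{"claw":44,"dx":0,"dy":0,"dz":-20,"ax":0,"ay":0,"az":0},{"claw":44,"dx":0,"dy":0,"dz":-15,"ax":0,"ay":0,"az":0},{"claw":44,"dx":0,"dy":0,"dz":-12,"ax":0,"ay":0,"az":0},{"claw":44,"dx":-1,"dy":6,"dz":0,"ax":0,"ay":0,"az":0},{"claw":44,"dx":-1,"dy":6,"dz":0,"ax":0,"ay":0,"az":0},{"claw":44,"dx":-1,"dy":6,"dz":0,"ax":0,"ay":0,"az":0},{"claw":44,"dx":-1,"dy":6,"dz":0,"ax":0,"ay":0,"az":0}])

```text
time_s: 5.1
position: [0.643, -0.0267, 0.0733]
tool_rot: [0.0, 0.67, 0.742, 0.0]
ft_force: [0.5, 0.0, 1.2]
opening: 0.486
grip_force: 0.0
```

>>> arm_command(steps=[{"claw":44,"dx":-0.5,"dy":4,"dz":0,"ax":0,"ay":0,"az":0},{"claw":44,"dx":-0.5,"dy":4,"dz":0,"ax":0,"ay":0,"az":0},{"claw":44,"dx":-0.5,"dy":4,"dz":0,"ax":0,"ay":0,"az":0},{"claw":44,"dx":-0.5,"dy":4,"dz":0,"ax":0,"ay":0,"az":0},{"claw":44,"dx":-0.5,"dy":4,"dz":0,"ax":0,"ay":0,"az":0},{"claw":44,"dx":-0.5,"dy":5,"dz":0,"ax":0,"ay":0,"az":0},{"claw":44,"dx":-0.5,"dy":5,"dz":0,"ax":0,"ay":0,"az":0},{"claw":44,"dx":-0.5,"dy":5,"dz":0,"ax":0,"ay":0,"az":0},{"claw":44,"dx":-0.5,"dy":5,"dz":0,"ax":0,"ay":0,"az":0},{"claw":44,"dx":-0.5,"dy":5,"dz":0,"ax":0,"ay":0,"az":0}])

```text
time_s: 6.35
position: [0.6377, 0.0181, 0.0728]
tool_rot: [-0.0, 0.67, 0.742, -0.0]
ft_force: [0.2, -3.2, 3.1]
opening: 0.479
grip_force: 1.6
```

```bash
cat > j.py <<'E'
from st import *
c=env.capture('scene')
for r in env.look_for(c,'jar')[:2]:print(r['conf'],np.round(r['position'],3))
for b in blobs(hsvmask(c['color'],(45,100,40),(85,255,255)),3): print(b[1],b[2].round(1),(onz(c,[b[2]],.1292)[0]+[.009,-.002,0]).round(4))
E
python3 j.py
```

```text
6.35 [0.6377 0.0181 0.0728] yaw [ 0.995  0.102 -0.   ] F [ 0.2 -3.2  3.1] op 43.65060542340793
0.44 [ 0.765 -0.072  0.051]
109 [279.5 247.3] [ 0.795  -0.0986  0.1292]
21 [284.8 179.1] [0.6263 0.0583 0.1292]
4 [278.2 185. ] [0.6312 0.0287 0.1292]
```

>>> arm_command(steps=[{"claw":44,"dx":-0.5,"dy":6,"dz":0,"ax":0,"ay":0,"az":0},{"claw":44,"dx":-0.5,"dy":6,"dz":0,"ax":0,"ay":0,"az":0},{"claw":44,"dx":-0.5,"dy":6,"dz":0,"ax":0,"ay":0,"az":0},{"claw":44,"dx":-0.5,"dy":6,"dz":0,"ax":0,"ay":0,"az":0},{"claw":44,"dx":-0.5,"dy":6,"dz":0,"ax":0,"ay":0,"az":0},{"claw":44,"dx":-0.5,"dy":6,"dz":0,"ax":0,"ay":0,"az":0},{"claw":44,"dx":-0.5,"dy":6,"dz":0,"ax":0,"ay":0,"az":0},{"claw":44,"dx":-0.5,"dy":6,"dz":0,"ax":0,"ay":0,"az":0},{"claw":44,"dx":-0.5,"dy":6,"dz":0,"ax":0,"ay":0,"az":0},{"claw":44,"dx":-0.5,"dy":6,"dz":0,"ax":0,"ay":0,"az":0}])

```text
time_s: 7.7
position: [0.6328, 0.0782, 0.0728]
tool_rot: [-0.0, 0.67, 0.742, 0.0]
ft_force: [0.4, -4.3, 2.3]
opening: 0.482
grip_force: 2.3
```

>>> arm_command(steps=[{"claw":44,"dx":-0.5,"dy":6,"dz":0,"ax":0,"ay":0,"az":0},{"claw":44,"dx":-0.5,"dy":6,"dz":0,"ax":0,"ay":0,"az":0},{"claw":44,"dx":-0.5,"dy":6,"dz":0,"ax":0,"ay":0,"az":0},{"claw":44,"dx":-0.5,"dy":6,"dz":0,"ax":0,"ay":0,"az":0},{"claw":44,"dx":-0.5,"dy":6,"dz":0,"ax":0,"ay":0,"az":0},{"claw":44,"dx":-0.5,"dy":6,"dz":0,"ax":0,"ay":0,"az":0},{"claw":44,"dx":-0.5,"dy":6,"dz":0,"ax":0,"ay":0,"az":0},{"claw":44,"dx":-0.5,"dy":6,"dz":0,"ax":0,"ay":0,"az":0},{"claw":44,"dx":-0.5,"dy":6,"dz":0,"ax":0,"ay":0,"az":0},{"claw":44,"dx":-0.5,"dy":6,"dz":0,"ax":0,"ay":0,"az":0}])

```text
time_s: 8.95
position: [0.6278, 0.1382, 0.0728]
tool_rot: [-0.0, 0.67, 0.742, -0.0]
ft_force: [0.3, -3.0, 3.2]
opening: 0.477
grip_force: 2.3
```

```bash
cat >> j.py <<'E'
s=env.capture('side')
for r in env.look_for(s,'jar')[:2]:print('side',r['conf'],np.round(r['position'],3))
E
python3 j.py
```

```text
8.95 [0.6278 0.1382 0.0728] yaw [ 0.995  0.102 -0.   ] F [ 0.3 -3.   3.2] op 43.49705704304441
0.45 [0.622 0.154 0.087]
109 [279.4 247.3] [ 0.7949 -0.0987  0.1292]
12 [307.3 161.7] [0.6168 0.1587 0.1292]
8 [313.5 157.5] [0.616  0.1857 0.1292]
side 0.72 [ 0.741 -0.058  0.039]
side 0.63 [0.61  0.179 0.112]
```

>>> arm_command(steps=[{"claw":44,"dx":-0.6,"dy":6,"dz":0,"ax":0,"ay":0,"az":0},{"claw":44,"dx":-0.6,"dy":6,"dz":0,"ax":0,"ay":0,"az":0},{"claw":44,"dx":-0.6,"dy":6,"dz":0,"ax":0,"ay":0,"az":0},{"claw":44,"dx":-0.6,"dy":6,"dz":0,"ax":0,"ay":0,"az":0},{"claw":44,"dx":-0.6,"dy":6,"dz":0,"ax":0,"ay":0,"az":0},{"claw":44,"dx":-0.6,"dy":6,"dz":0,"ax":0,"ay":0,"az":0},{"claw":44,"dx":-0.6,"dy":6,"dz":0,"ax":0,"ay":0,"az":0},{"claw":44,"dx":-0.6,"dy":6,"dz":0,"ax":0,"ay":0,"az":0},{"claw":44,"dx":-0.6,"dy":6,"dz":0,"ax":0,"ay":0,"az":0},{"claw":44,"dx":-0.6,"dy":6,"dz":0,"ax":0,"ay":0,"az":0}])

```text
time_s: 10.4
position: [0.6218, 0.1982, 0.0728]
tool_rot: [-0.0, 0.67, 0.742, -0.0]
ft_force: [-0.0, -3.7, 2.4]
opening: 0.48
grip_force: 2.2
```

>>> arm_command(steps=[{"claw":44,"dx":-0.5,"dy":4,"dz":0,"ax":0,"ay":0,"az":0},{"claw":44,"dx":0,"dy":3,"dz":0,"ax":0,"ay":0,"az":0},{"claw":44,"dx":0,"dy":0,"dz":0,"ax":0,"ay":0,"az":0},{"claw":44,"dx":0,"dy":0,"dz":0,"ax":0,"ay":0,"az":0},{"claw":44,"dx":0.5,"dy":-4,"dz":0,"ax":0,"ay":0,"az":0},{"claw":44,"dx":0.5,"dy":-6,"dz":0,"ax":0,"ay":0,"az":0},{"claw":44,"dx":1,"dy":-10,"dz":0,"ax":0,"ay":0,"az":0},{"claw":44,"dx":1,"dy":-15,"dz":0,"ax":0,"ay":0,"az":0},{"claw":44,"dx":0,"dy":-15,"dz":20,"ax":0,"ay":0,"az":0},{"claw":44,"dx":0,"dy":0,"dz":40,"ax":0,"ay":0,"az":0}])

```text
time_s: 11.65
position: [0.6235, 0.1528, 0.1333]
tool_rot: [-0.001, 0.671, 0.742, -0.001]
ft_force: [-0.0, 1.0, 0.1]
opening: 0.479
grip_force: 0.0
```

>>> arm_command(steps=[{"claw":60,"dx":-5,"dy":-8,"dz":40,"ax":0,"ay":0,"az":0},{"claw":60,"dx":-5,"dy":-8,"dz":20,"ax":0,"ay":0,"az":-0.14},{"claw":60,"dx":-20,"dy":-16,"dz":0,"ax":0,"ay":0,"az":-0.14},{"claw":91,"dx":-20,"dy":-15,"dz":0,"ax":0,"ay":0,"az":-0.14},{"claw":91,"dx":-20,"dy":-15,"dz":0,"ax":0,"ay":0,"az":-0.14},{"claw":91,"dx":-20,"dy":-15,"dz":0,"ax":0,"ay":0,"az":-0.14},{"claw":91,"dx":-20,"dy":-15,"dz":0,"ax":0,"ay":0,"az":-0.14},{"claw":91,"dx":-20,"dy":-15,"dz":0,"ax":0,"ay":0,"az":-0.14},{"claw":91,"dx":-20,"dy":-15,"dz":0,"ax":0,"ay":0,"az":-0.14},{"claw":91,"dx":-10,"dy":-10,"dz":0,"ax":0,"ay":0,"az":-0.14}])

```text
time_s: 12.9
position: [0.4635, 0.0217, 0.194]
tool_rot: [0.0, 0.979, 0.202, 0.001]
ft_force: [0.1, -0.3, -0.1]
opening: 1.003
grip_force: 0.0
```

```bash
python3 j.py
python3 - <<'E'
from st import *
a=[env.capture(n)['color'] for n in('scene','side')]
cv2.imwrite('pics/ab.png',np.vstack([cv2.resize(a[0][100:290,150:400],None,fx=2,fy=1.5),cv2.resize(a[1][120:310,130:380],None,fx=2,fy=1.5)]))
E
```

```text
12.9 [0.4635 0.0217 0.194 ] yaw [ 0.396 -0.918  0.001] F [ 0.1 -0.3 -0.1] op 91.45395551931236
0.76 [0.624 0.226 0.116]
0.5 [ 0.764 -0.069  0.05 ]
204 [326.8 153.5] [0.6296 0.2313 0.1292]
109 [279.4 247.3] [ 0.7949 -0.0987  0.1292]
1 [183.   2.] [-0.4776  0.3404  0.1292]
side 0.65 [ 0.747 -0.057  0.039]
side 0.56 [0.603 0.244 0.11 ]
13.1 [0.4648 0.0225 0.1938] yaw [ 0.403 -0.915  0.001] F [ 0.2 -0.2 -0.9] op 90.78442418073183
```

View pics/ab.png

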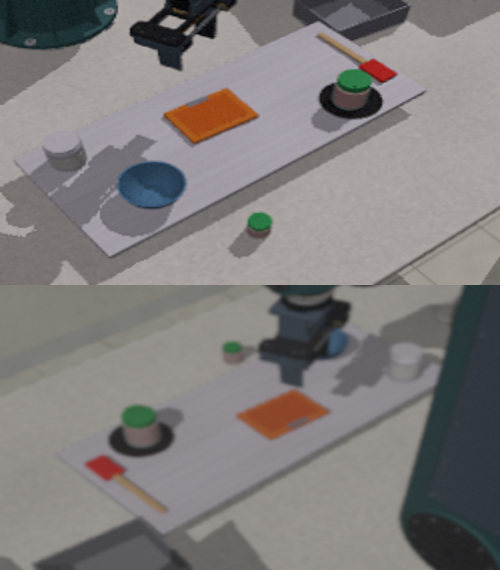

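The jar now stands upright and well inside the mat in both views, and the bowl and spoon have not moved. Next is the lid, pushed from behind with the fingers wide open.

>>> arm_command(steps=[{"claw":91,"dx":-10,"dy":1,"dz":0,"ax":0,"ay":0,"az":-0.13},{"claw":91,"dx":-10,"dy":1,"dz":0,"ax":0,"ay":0,"az":-0.13},{"claw":91,"dx":-8,"dy":1,"dz":0,"ax":0,"ay":0,"az":-0.134},{"claw":91,"dx":0,"dy":0,"dz":-30,"ax":0,"ay":0,"az":0},{"claw":91,"dx":0,"dy":0,"dz":-30,"ax":0,"ay":0,"az":0},{"claw":91,"dx":0,"dy":0,"dz":-20,"ax":0,"ay":0,"az":0},{"claw":91,"dx":0,"dy":0,"dz":-15,"ax":0,"ay":0,"az":0},{"claw":91,"dx":0,"dy":0,"dz":0,"ax":0,"ay":0,"az":0},{"claw":91,"dx":0,"dy":0,"dz":0,"ax":0,"ay":0,"az":0},{"claw":91,"dx":0,"dy":0,"dz":0,"ax":0,"ay":0,"az":0}])

```text
time_s: 14.45
position: [0.4369, 0.0258, 0.0986]
tool_rot: [-0.0, 1.0, 0.01, 0.001]
ft_force: [-0.4, -0.1, 0.7]
opening: 0.997
grip_force: 0.0
```

```bash
cat > l.py <<'E'
from st import *
import sys
for n in sys.argv[1:]:
    w=wrist() if n=='wrist' else env.capture(n)
    b=max(blobs(hsvmask(w['color'],(3,150,60),(20,255,255)),3),key=lambda x:x[1])
    cn=cv2.findContours(b[0],0,cv2.CHAIN_APPROX_NONE)[0]; cn=max(cn,key=len).reshape(-1,2)
    P=onz(w,cn,.065)[:,:2]*1000; print(n,cv2.minAreaRect(P.astype(np.float32)),'xmin/max',P[:,0].min(),P[:,0].max())
E
python3 l.py scene
```

```text
14.45 [0.4369 0.0258 0.0986] yaw [ 0.019 -1.     0.   ] F [-0.4 -0.1  0.7] op 90.93402409328188
scene ((514.8872680664062, 22.121559143066406), (127.55462646484375, 93.28138732910156), 87.29405975341797) xmin/max 465.49289663008165 563.482229496595
```

>>> arm_command(steps=[{"claw":91,"dx":0,"dy":0,"dz":-20,"ax":0,"ay":0,"az":0},{"claw":91,"dx":0,"dy":0,"dz":-12,"ax":0,"ay":0,"az":0},{"claw":91,"dx":0,"dy":0,"dz":-7.5,"ax":0,"ay":0,"az":0},{"claw":91,"dx":0,"dy":0,"dz":0,"ax":0,"ay":0,"az":0},{"claw":91,"dx":4,"dy":0,"dz":0,"ax":0,"ay":0,"az":0},{"claw":91,"dx":4,"dy":0,"dz":0,"ax":0,"ay":0,"az":0},{"claw":91,"dx":4,"dy":0,"dz":0,"ax":0,"ay":0,"az":0},{"claw":91,"dx":4,"dy":0,"dz":0,"ax":0,"ay":0,"az":0},{"claw":91,"dx":4,"dy":0,"dz":0,"ax":0,"ay":0,"az":0},{"claw":91,"dx":4,"dy":1,"dz":0,"ax":0,"ay":0,"az":0}])

```text
time_s: 15.75
position: [0.4606, 0.0268, 0.0583]
tool_rot: [-0.0, 1.0, 0.009, -0.0]
ft_force: [0.3, -0.1, 0.1]
opening: 0.999
grip_force: 0.0
```

>>> arm_command(steps=[{"claw":91,"dx":5,"dy":0.1,"dz":0,"ax":0,"ay":0,"az":0},{"claw":91,"dx":5,"dy":0.1,"dz":0,"ax":0,"ay":0,"az":0},{"claw":91,"dx":5,"dy":0.1,"dz":0,"ax":0,"ay":0,"az":0},{"claw":91,"dx":5,"dy":0.1,"dz":0,"ax":0,"ay":0,"az":0},{"claw":91,"dx":5,"dy":0.1,"dz":0,"ax":0,"ay":0,"az":0},{"claw":91,"dx":5,"dy":0.1,"dz":0,"ax":0,"ay":0,"az":0},{"claw":91,"dx":5,"dy":0.1,"dz":0,"ax":0,"ay":0,"az":0},{"claw":91,"dx":5,"dy":0.1,"dz":0,"ax":0,"ay":0,"az":0},{"claw":91,"dx":5,"dy":0.1,"dz":0,"ax":0,"ay":0,"az":0},{"claw":91,"dx":5,"dy":0.1,"dz":0,"ax":0,"ay":0,"az":0}])

```text
time_s: 17.0
position: [0.5106, 0.0278, 0.0583]
tool_rot: [0.0, 1.0, 0.009, -0.0]
ft_force: [0.6, -0.5, 0.0]
opening: 1.0
grip_force: 0.0
```

```bash
python3 l.py scene side wrist
```

```text
17.0 [0.5106 0.0278 0.0583] yaw [ 0.019 -1.     0.   ] F [ 0.6 -0.5  0. ] op 91.17507506154175
scene ((513.9472045898438, 22.933441162109375), (128.6005859375, 95.1098861694336), 87.65231323242188) xmin/max 467.4906334709414 563.482229496595
side ((509.1959228515625, 26.62399673461914), (126.10029602050781, 88.91410064697266), 87.43083190917969) xmin/max 462.8712331255172 554.0923440639709
wrist ((520.79248046875, 27.319149017333984), (127.54723358154297, 81.87995910644531), 87.45745086669922) xmin/max 482.2082783122847 564.173950788721
```

The lid has not moved and the force is about 0, so the open fingertips must sit higher than the TCP and passed over it. I'll back off and feel for the ledge height with the fingers open.

>>> arm_command(steps=[{"claw":91,"dx":0,"dy":0,"dz":10,"ax":0,"ay":0,"az":0},{"claw":91,"dx":-18,"dy":0,"dz":0,"ax":0,"ay":0,"az":0},{"claw":91,"dx":-20,"dy":0,"dz":0,"ax":0,"ay":0,"az":0},{"claw":91,"dx":-20,"dy":0,"dz":0,"ax":0,"ay":0,"az":0},{"claw":91,"dx":-16,"dy":-1,"dz":0,"ax":0,"ay":0,"az":0},{"claw":91,"dx":0,"dy":0,"dz":0,"ax":0,"ay":0,"az":0},{"claw":91,"dx":0,"dy":0,"dz":-8,"ax":0,"ay":0,"az":0},{"claw":91,"dx":0,"dy":0,"dz":-5,"ax":0,"ay":0,"az":0},{"claw":91,"dx":0,"dy":0,"dz":0,"ax":0,"ay":0,"az":0},{"claw":91,"dx":0,"dy":0,"dz":0,"ax":0,"ay":0,"az":0}])

```text
time_s: 18.4
position: [0.4364, 0.0268, 0.0552]
tool_rot: [-0.0, 1.0, 0.009, -0.0]
ft_force: [-0.1, 0.3, 0.2]
opening: 0.999
grip_force: 0.0
```

Run:
```python
from st import *
w=wrist(); cv2.imwrite('pics/w3.png',w['color'])
```

```text
18.4 [0.4364 0.0268 0.0552] yaw [ 0.019 -1.    -0.   ] F [-0.1  0.3  0.2] op 91.07455261644691
```

View pics/w3.png

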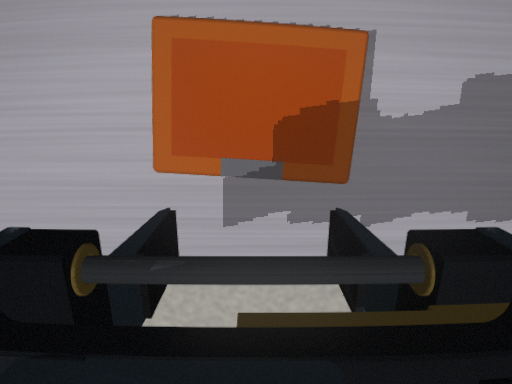

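The wrist view shows the lid at (255,100), and both fingertips (172,212) and (335,212) are behind its back edge.

>>> arm_command(steps=[{"claw":91,"dx":0,"dy":0,"dz":-1,"ax":0,"ay":0,"az":0},{"claw":91,"dx":0,"dy":0,"dz":-1,"ax":0,"ay":0,"az":0},{"claw":91,"dx":0,"dy":0,"dz":-1,"ax":0,"ay":0,"az":0},{"claw":91,"dx":0,"dy":0,"dz":-1,"ax":0,"ay":0,"az":0},{"claw":91,"dx":0,"dy":0,"dz":-1,"ax":0,"ay":0,"az":0},{"claw":91,"dx":0,"dy":0,"dz":0,"ax":0,"ay":0,"az":0},{"claw":91,"dx":0,"dy":0,"dz":0,"ax":0,"ay":0,"az":0},{"claw":91,"dx":0,"dy":0,"dz":0,"ax":0,"ay":0,"az":0},{"claw":91,"dx":0,"dy":0,"dz":0,"ax":0,"ay":0,"az":0},{"claw":91,"dx":0,"dy":0,"dz":0,"ax":0,"ay":0,"az":0}])

```text
time_s: 19.7
position: [0.4363, 0.0268, 0.0503]
tool_rot: [0.0, 1.0, 0.009, 0.0]
ft_force: [-0.7, -0.3, 0.0]
opening: 0.997
grip_force: 0.0
```

>>> arm_command(steps=[{"claw":91,"dx":0,"dy":0,"dz":-1,"ax":0,"ay":0,"az":0},{"claw":91,"dx":0,"dy":0,"dz":0,"ax":0,"ay":0,"az":0},{"claw":91,"dx":0,"dy":0,"dz":-1,"ax":0,"ay":0,"az":0},{"claw":91,"dx":0,"dy":0,"dz":0,"ax":0,"ay":0,"az":0},{"claw":91,"dx":0,"dy":0,"dz":-1,"ax":0,"ay":0,"az":0},{"claw":91,"dx":0,"dy":0,"dz":0,"ax":0,"ay":0,"az":0},{"claw":91,"dx":0,"dy":0,"dz":0,"ax":0,"ay":0,"az":0},{"claw":91,"dx":0,"dy":0,"dz":0,"ax":0,"ay":0,"az":0},{"claw":91,"dx":0,"dy":0,"dz":0,"ax":0,"ay":0,"az":0},{"claw":91,"dx":0,"dy":0,"dz":0,"ax":0,"ay":0,"az":0}])

```text
time_s: 20.95
position: [0.4364, 0.0268, 0.0474]
tool_rot: [0.0, 1.0, 0.009, 0.0]
ft_force: [0.5, -0.2, 0.1]
opening: 0.995
grip_force: 0.0
```

>>> arm_command(steps=[{"claw":91,"dx":0,"dy":0,"dz":-1,"ax":0,"ay":0,"az":0},{"claw":91,"dx":0,"dy":0,"dz":0,"ax":0,"ay":0,"az":0},{"claw":91,"dx":0,"dy":0,"dz":-1,"ax":0,"ay":0,"az":0},{"claw":91,"dx":0,"dy":0,"dz":0,"ax":0,"ay":0,"az":0},{"claw":91,"dx":0,"dy":0,"dz":-1,"ax":0,"ay":0,"az":0},{"claw":91,"dx":0,"dy":0,"dz":0,"ax":0,"ay":0,"az":0},{"claw":91,"dx":0,"dy":0,"dz":0,"ax":0,"ay":0,"az":0},{"claw":91,"dx":0,"dy":0,"dz":0,"ax":0,"ay":0,"az":0},{"claw":91,"dx":0,"dy":0,"dz":0,"ax":0,"ay":0,"az":0},{"claw":91,"dx":0,"dy":0,"dz":0,"ax":0,"ay":0,"az":0}])

```text
time_s: 22.2
position: [0.4363, 0.0268, 0.0443]
tool_rot: [0.0, 1.0, 0.009, 0.0]
ft_force: [-0.4, 0.3, -0.7]
opening: 0.998
grip_force: 0.0
```

>>> arm_command(steps=[{"claw":91,"dx":4,"dy":0,"dz":-0.5,"ax":0,"ay":0,"az":0},{"claw":91,"dx":4,"dy":0,"dz":0,"ax":0,"ay":0,"az":0},{"claw":91,"dx":4,"dy":0,"dz":0,"ax":0,"ay":0,"az":0},{"claw":91,"dx":4,"dy":0,"dz":0,"ax":0,"ay":0,"az":0},{"claw":91,"dx":4,"dy":0,"dz":0,"ax":0,"ay":0,"az":0},{"claw":91,"dx":4,"dy":0,"dz":0,"ax":0,"ay":0,"az":0},{"claw":91,"dx":4,"dy":0,"dz":0,"ax":0,"ay":0,"az":0},{"claw":91,"dx":4,"dy":0,"dz":0,"ax":0,"ay":0,"az":0},{"claw":91,"dx":4,"dy":0,"dz":0,"ax":0,"ay":0,"az":0},{"claw":91,"dx":4,"dy":1,"dz":0,"ax":0,"ay":0,"az":0}])

```text
time_s: 23.45
position: [0.4766, 0.0278, 0.0438]
tool_rot: [0.0, 1.0, 0.009, 0.0]
ft_force: [0.5, 0.3, -0.5]
opening: 0.996
grip_force: 0.0
```

```bash
python3 l.py scene side wrist
```

```text
23.45 [0.4766 0.0278 0.0438] yaw [ 0.019 -1.     0.   ] F [ 0.5  0.3 -0.5] op 90.8188819504669
scene ((515.3186645507812, 22.23804473876953), (127.52930450439453, 92.11164855957031), 87.50654602050781) xmin/max 467.4906334709414 563.482229496595
side ((488.79388427734375, 7.984394073486328), (74.9819107055664, 49.04056167602539), 86.34200286865234) xmin/max 462.8712331255172 511.5717494626526
wrist ((514.3928833007812, 27.715133666992188), (127.85527801513672, 93.41345977783203), 87.45561981201172) xmin/max 466.1900901148568 563.2887291617072
```

Run:
```python
from st import *
a=env.capture('scene'); s=env.capture('side'); w=wrist()
T=np.array(st['position'])
for c in(a,s):
    for y in(-.045,.045,0): print(proj(c,T+[0,y,0]).round())
cv2.imwrite('pics/ab2.png',np.vstack([cv2.resize(a['color'][130:220,200:320],(600,290)),cv2.resize(s['color'][130:230,220:345],(600,290))]))
```

```text
23.6 [0.4765 0.0278 0.0438] yaw [ 0.019 -1.     0.   ] F [ 0.1 -0.3 -0.6] op 91.04740831856846
[[239. 178.]]
[[260. 165.]]
[[249. 172.]]
[[287. 208.]]
[[268. 222.]]
[[278. 215.]]
```

View pics/ab2.png

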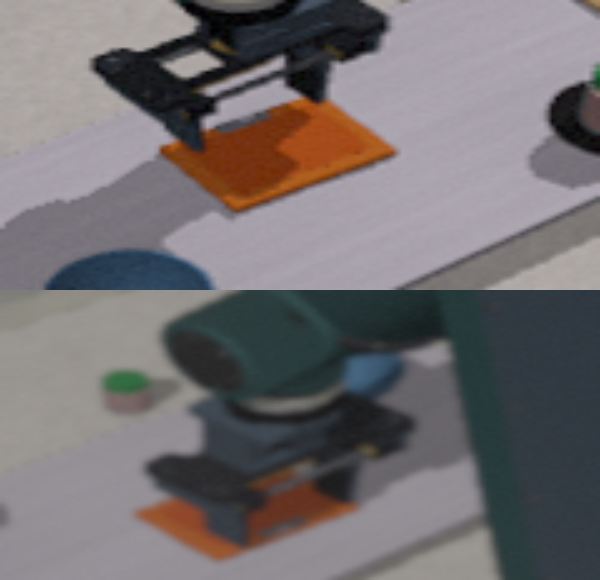

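Both views show the open fingertips still just clear above the lid's back edge, at (200,150) and (320,100) in the crop. They must rise more than 20 mm when open. I'll go back behind the lid and lower further.

>>> arm_command(steps=[{"claw":91,"dx":-15,"dy":0,"dz":1,"ax":0,"ay":0,"az":0},{"claw":91,"dx":-15,"dy":0,"dz":0,"ax":0,"ay":0,"az":0},{"claw":91,"dx":-10,"dy":-1,"dz":0,"ax":0,"ay":0,"az":0},{"claw":91,"dx":0,"dy":0,"dz":0,"ax":0,"ay":0,"az":0},{"claw":91,"dx":0,"dy":0,"dz":-3,"ax":0,"ay":0,"az":0},{"claw":91,"dx":0,"dy":0,"dz":-2,"ax":0,"ay":0,"az":0},{"claw":91,"dx":0,"dy":0,"dz":-1,"ax":0,"ay":0,"az":0},{"claw":91,"dx":0,"dy":0,"dz":-1,"ax":0,"ay":0,"az":0},{"claw":91,"dx":0,"dy":0,"dz":0,"ax":0,"ay":0,"az":0},{"claw":91,"dx":0,"dy":0,"dz":0,"ax":0,"ay":0,"az":0}])

```text
time_s: 25.0
position: [0.4363, 0.0268, 0.0378]
tool_rot: [-0.0, 1.0, 0.009, -0.0]
ft_force: [-0.4, 0.0, -0.4]
opening: 0.999
grip_force: 0.0
```

>>> arm_command(steps=[{"claw":91,"dx":0,"dy":0,"dz":-1,"ax":0,"ay":0,"az":0},{"claw":91,"dx":0,"dy":0,"dz":0,"ax":0,"ay":0,"az":0},{"claw":91,"dx":5,"dy":0,"dz":0,"ax":0,"ay":0,"az":0},{"claw":91,"dx":5,"dy":0,"dz":0,"ax":0,"ay":0,"az":0},{"claw":91,"dx":5,"dy":0,"dz":0,"ax":0,"ay":0,"az":0},{"claw":91,"dx":5,"dy":0,"dz":0,"ax":0,"ay":0,"az":0},{"claw":91,"dx":5,"dy":0,"dz":0,"ax":0,"ay":0,"az":0},{"claw":91,"dx":5,"dy":0,"dz":0,"ax":0,"ay":0,"az":0},{"claw":91,"dx":5,"dy":0,"dz":0,"ax":0,"ay":0,"az":0},{"claw":91,"dx":5,"dy":0,"dz":0,"ax":0,"ay":0,"az":0}])

```text
time_s: 26.25
position: [0.4766, 0.0268, 0.0368]
tool_rot: [0.0, 1.0, 0.009, -0.0]
ft_force: [0.2, -0.1, 0.5]
opening: 0.998
grip_force: 0.0
```

```bash
python3 l.py scene wrist
```

```text
26.25 [0.4766 0.0268 0.0368] yaw [ 0.019 -1.     0.   ] F [ 0.2 -0.1  0.5] op 91.01935878367385
scene ((515.3186645507812, 22.23804473876953), (127.52930450439453, 92.11164855957031), 87.50654602050781) xmin/max 467.4906334709414 563.482229496595
wrist ((514.4635620117188, 27.66661834716797), (127.80962371826172, 93.39363098144531), 87.34564208984375) xmin/max 465.95470666707456 563.3814523536912
```

Still no contact. With the fingers nearly shut the tip height is close to the TCP height, so I'll use a 20 mm opening at tip height instead.

>>> arm_command(steps=[{"claw":91,"dx":0,"dy":0,"dz":20,"ax":0,"ay":0,"az":0},{"claw":91,"dx":-15,"dy":0,"dz":15,"ax":0,"ay":0,"az":0},{"claw":20,"dx":-15,"dy":0,"dz":0,"ax":0,"ay":0,"az":0},{"claw":20,"dx":-12,"dy":0,"dz":0,"ax":0,"ay":0,"az":0},{"claw":20,"dx":0,"dy":0,"dz":0,"ax":0,"ay":0,"az":0},{"claw":20,"dx":0,"dy":0,"dz":0,"ax":0,"ay":0,"az":0},{"claw":20,"dx":0,"dy":0,"dz":-5,"ax":0,"ay":0,"az":0},{"claw":20,"dx":0,"dy":0,"dz":-5,"ax":0,"ay":0,"az":0},{"claw":20,"dx":0,"dy":0,"dz":-4,"ax":0,"ay":0,"az":0},{"claw":20,"dx":0,"dy":0,"dz":0,"ax":0,"ay":0,"az":0}])

```text
time_s: 27.6
position: [0.4341, 0.0268, 0.0574]
tool_rot: [-0.0, 1.0, 0.009, -0.0]
ft_force: [-0.4, -0.7, -0.2]
opening: 0.222
grip_force: 0.0
```

>>> arm_command(steps=[{"claw":20,"dx":4,"dy":0,"dz":-1,"ax":0,"ay":0,"az":0},{"claw":20,"dx":4,"dy":0,"dz":0,"ax":0,"ay":0,"az":0},{"claw":20,"dx":4,"dy":0,"dz":0,"ax":0,"ay":0,"az":0},{"claw":20,"dx":4,"dy":0,"dz":0,"ax":0,"ay":0,"az":0},{"claw":20,"dx":4,"dy":0,"dz":0,"ax":0,"ay":0,"az":0},{"claw":20,"dx":4,"dy":0,"dz":0,"ax":0,"ay":0,"az":0},{"claw":20,"dx":4,"dy":0,"dz":0,"ax":0,"ay":0,"az":0},{"claw":20,"dx":4,"dy":0,"dz":0,"ax":0,"ay":0,"az":0},{"claw":20,"dx":4,"dy":0,"dz":0,"ax":0,"ay":0,"az":0},{"claw":20,"dx":4,"dy":0,"dz":0,"ax":0,"ay":0,"az":0}])

```text
time_s: 28.85
position: [0.4746, 0.0268, 0.0568]
tool_rot: [0.0, 1.0, 0.009, -0.0]
ft_force: [-0.3, -0.4, -0.6]
opening: 0.219
grip_force: 0.0
```

```bash
python3 l.py scene wrist
```

```text
28.85 [0.4746 0.0268 0.0568] yaw [ 0.019 -1.     0.   ] F [-0.3 -0.4 -0.6] op 19.98089210975456
scene ((514.888916015625, 22.349533081054688), (127.51091766357422, 93.18010711669922), 87.65231323242188) xmin/max 467.4906334709414 563.482229496595
wrist ((514.4683227539062, 27.57514190673828), (127.89745330810547, 93.2936019897461), 87.582275390625) xmin/max 468.8912958270727 563.0443292026896
```

Run:
```python
from st import *
w=wrist(); cv2.imwrite('pics/w4.png',w['color'])
M=np.array(w['mount']); k,d=K(w)
def tool2px(p):
    q=np.linalg.inv(M)@np.r_[p,1]; return cv2.projectPoints(q[:3].reshape(1,1,3),np.zeros(3),np.zeros(3),k,d)[0].ravel().round()
for z in (0,-.01,-.02,-.03):
  for x in(-.016,0,.016): print(z,x,[tool2px([x,s*.0455,z]).tolist() for s in(-1,1)],[tool2px([x,s*.01,z]).tolist() for s in(-1,1)])
```

```text
28.95 [0.4748 0.0268 0.0569] yaw [ 0.019 -1.    -0.   ] F [-1.  -0.3  0.8] op 19.959869278731592
0 -0.016 [[192.0, 237.0], [317.0, 237.0]] [[240.0, 237.0], [268.0, 237.0]]
0 0 [[190.0, 217.0], [318.0, 217.0]] [[240.0, 217.0], [268.0, 217.0]]
0 0.016 [[189.0, 195.0], [319.0, 195.0]] [[240.0, 195.0], [269.0, 195.0]]
-0.01 -0.016 [[189.0, 243.0], [320.0, 243.0]] [[240.0, 243.0], [269.0, 243.0]]
-0.01 0 [[188.0, 222.0], [321.0, 222.0]] [[240.0, 222.0], [269.0, 222.0]]
-0.01 0.016 [[186.0, 199.0], [323.0, 199.0]] [[239.0, 199.0], [269.0, 199.0]]
-0.02 -0.016 [[186.0, 250.0], [323.0, 250.0]] [[239.0, 250.0], [269.0, 250.0]]
-0.02 0 [[184.0, 227.0], [324.0, 227.0]] [[239.0, 227.0], [270.0, 227.0]]
-0.02 0.016 [[183.0, 204.0], [326.0, 204.0]] [[239.0, 204.0], [270.0, 204.0]]
-0.03 -0.016 [[183.0, 257.0], [326.0, 257.0]] [[239.0, 257.0], [270.0, 257.0]]
-0.03 0 [[181.0, 233.0], [328.0, 234.0]] [[238.0, 234.0], [271.0, 234.0]]
-0.03 0.016 [[179.0, 209.0], [330.0, 209.0]] [[238.0, 209.0], [271.0, 209.0]]
```

View pics/w4.png

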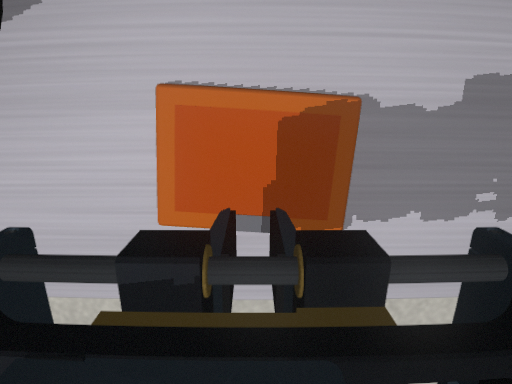

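The wrist view shows the finger ends at row 210. That matches points about 30 mm behind the TCP, so the real tips sit about 30 mm above the TCP height. I'll open wide behind the lid and feel down to about z = 0.027.

>>> arm_command(steps=[{"claw":20,"dx":-10,"dy":0,"dz":5,"ax":0,"ay":0,"az":0},{"claw":91,"dx":-15,"dy":0,"dz":0,"ax":0,"ay":0,"az":0},{"claw":91,"dx":-13,"dy":0,"dz":0,"ax":0,"ay":0,"az":0},{"claw":91,"dx":0,"dy":0,"dz":-7,"ax":0,"ay":0,"az":0},{"claw":91,"dx":0,"dy":0,"dz":-8,"ax":0,"ay":0,"az":0},{"claw":91,"dx":0,"dy":0,"dz":-8,"ax":0,"ay":0,"az":0},{"claw":91,"dx":0,"dy":0,"dz":-5,"ax":0,"ay":0,"az":0},{"claw":91,"dx":0,"dy":0,"dz":-2,"ax":0,"ay":0,"az":0},{"claw":91,"dx":0,"dy":0,"dz":0,"ax":0,"ay":0,"az":0},{"claw":91,"dx":0,"dy":0,"dz":0,"ax":0,"ay":0,"az":0}])

```text
time_s: 30.25
position: [0.4365, 0.0268, 0.032]
tool_rot: [-0.0, 1.0, 0.009, 0.0]
ft_force: [0.2, -0.1, -0.6]
opening: 0.999
grip_force: 0.0
```

>>> arm_command(steps=[{"claw":91,"dx":0,"dy":0,"dz":-1,"ax":0,"ay":0,"az":0},{"claw":91,"dx":0,"dy":0,"dz":0,"ax":0,"ay":0,"az":0},{"claw":91,"dx":0,"dy":0,"dz":0,"ax":0,"ay":0,"az":0},{"claw":91,"dx":0,"dy":0,"dz":-1,"ax":0,"ay":0,"az":0},{"claw":91,"dx":0,"dy":0,"dz":0,"ax":0,"ay":0,"az":0},{"claw":91,"dx":0,"dy":0,"dz":0,"ax":0,"ay":0,"az":0},{"claw":91,"dx":0,"dy":0,"dz":-1,"ax":0,"ay":0,"az":0},{"claw":91,"dx":0,"dy":0,"dz":0,"ax":0,"ay":0,"az":0},{"claw":91,"dx":0,"dy":0,"dz":0,"ax":0,"ay":0,"az":0},{"claw":91,"dx":0,"dy":0,"dz":0,"ax":0,"ay":0,"az":0}])

```text
time_s: 31.5
position: [0.4363, 0.0268, 0.0288]
tool_rot: [0.0, 1.0, 0.009, 0.0]
ft_force: [0.1, 0.5, 0.6]
opening: 0.997
grip_force: 0.0
```

>>> arm_command(steps=[{"claw":91,"dx":0,"dy":0,"dz":-1,"ax":0,"ay":0,"az":0},{"claw":91,"dx":0,"dy":0,"dz":0,"ax":0,"ay":0,"az":0},{"claw":91,"dx":4,"dy":0,"dz":0,"ax":0,"ay":0,"az":0},{"claw":91,"dx":4,"dy":0,"dz":0,"ax":0,"ay":0,"az":0},{"claw":91,"dx":4,"dy":0,"dz":0,"ax":0,"ay":0,"az":0},{"claw":91,"dx":4,"dy":0,"dz":0,"ax":0,"ay":0,"az":0},{"claw":91,"dx":4,"dy":0,"dz":0,"ax":0,"ay":0,"az":0},{"claw":91,"dx":4,"dy":0,"dz":0,"ax":0,"ay":0,"az":0},{"claw":91,"dx":4,"dy":0,"dz":0,"ax":0,"ay":0,"az":0},{"claw":91,"dx":4,"dy":0,"dz":0,"ax":0,"ay":0,"az":0}])

```text
time_s: 32.75
position: [0.4686, 0.0268, 0.0278]
tool_rot: [-0.0, 1.0, 0.009, -0.0]
ft_force: [0.0, -0.5, 0.3]
opening: 0.999
grip_force: 0.3
```

```bash
python3 l.py scene wrist
```

```text
32.75 [0.4686 0.0268 0.0278] yaw [ 0.019 -1.    -0.   ] F [ 0.  -0.5  0.3] op 91.09823471955936
scene ((534.5506591796875, 24.914718627929688), (93.27919006347656, 127.17414093017578), 1.3925427198410034) xmin/max 486.8297105945507 582.3955259620074
wrist ((535.2462158203125, 30.696334838867188), (93.06430053710938, 127.71050262451172), 1.1335843801498413) xmin/max 487.51328783970973 582.8785741630062
```

The lid now slides and is square to the ledge (about 1.2° in both frames).

>>> arm_command(steps=[{"claw":91,"dx":5,"dy":0.1,"dz":0,"ax":0,"ay":0,"az":0},{"claw":91,"dx":5,"dy":0.1,"dz":0,"ax":0,"ay":0,"az":0},{"claw":91,"dx":5,"dy":0.1,"dz":0,"ax":0,"ay":0,"az":0},{"claw":91,"dx":5,"dy":0.1,"dz":0,"ax":0,"ay":0,"az":0},{"claw":91,"dx":5,"dy":0.1,"dz":0,"ax":0,"ay":0,"az":0},{"claw":91,"dx":5,"dy":0.1,"dz":0,"ax":0,"ay":0,"az":0},{"claw":91,"dx":5,"dy":0.1,"dz":0,"ax":0,"ay":0,"az":0},{"claw":91,"dx":5,"dy":0.1,"dz":0,"ax":0,"ay":0,"az":0},{"claw":91,"dx":5,"dy":0.1,"dz":0,"ax":0,"ay":0,"az":0},{"claw":91,"dx":5,"dy":0.1,"dz":0,"ax":0,"ay":0,"az":0}])

```text
time_s: 34.1
position: [0.5186, 0.0278, 0.0278]
tool_rot: [0.0, 1.0, 0.009, -0.0]
ft_force: [-0.7, 0.2, 1.1]
opening: 0.997
grip_force: 0.5
```

>>> arm_command(steps=[{"claw":91,"dx":5,"dy":0.1,"dz":0,"ax":0,"ay":0,"az":0},{"claw":91,"dx":5,"dy":0.1,"dz":0,"ax":0,"ay":0,"az":0},{"claw":91,"dx":5,"dy":0.1,"dz":0,"ax":0,"ay":0,"az":0},{"claw":91,"dx":5,"dy":0.1,"dz":0,"ax":0,"ay":0,"az":0},{"claw":91,"dx":5,"dy":0.1,"dz":0,"ax":0,"ay":0,"az":0},{"claw":91,"dx":5,"dy":0.1,"dz":0,"ax":0,"ay":0,"az":0},{"claw":91,"dx":5,"dy":0.1,"dz":0,"ax":0,"ay":0,"az":0},{"claw":91,"dx":5,"dy":0.1,"dz":0,"ax":0,"ay":0,"az":0},{"claw":91,"dx":3,"dy":0.1,"dz":0,"ax":0,"ay":0,"az":0},{"claw":91,"dx":2,"dy":0.1,"dz":0,"ax":0,"ay":0,"az":0}])

```text
time_s: 35.35
position: [0.5634, 0.0288, 0.0278]
tool_rot: [-0.0, 1.0, 0.009, -0.0]
ft_force: [-1.9, 1.0, 1.1]
opening: 0.999
grip_force: 0.8
```

```bash
cat >> l.py <<'E'
if 'wrist' in sys.argv:
    w=wrist(); im=w['color'].astype(np.float32); d=cv2.GaussianBlur(im[:,:,0]-im[:,:,2],(5,5),0); pts=[]
    for u in list(range(20,90,8))+list(range(420,500,8)):
        r=d[:150,u]; t=(d[150:170,u].mean()-8)/2
        ok=np.where(r<t)[0]
        if len(ok): pts.append((u,ok.max()+.5))
    P=onz(w,pts,.055)[:,:2]; print(P.round(4).tolist())
E
python3 l.py scene wrist
```

```text
35.35 [0.5634 0.0288 0.0278] yaw [ 0.019 -1.    -0.   ] F [-1.9  1.   1.1] op 91.15230542030308
scene ((629.4686889648438, 27.327194213867188), (93.0374526977539, 128.08302307128906), 1.1251851320266724) xmin/max 581.9445542139132 676.8215013255636
wrist ((629.7037353515625, 32.66706848144531), (93.02425384521484, 127.7240982055664), 1.1330056190490723) xmin/max 581.979616872306 677.3301731598981
[[0.6817, 0.1607], [0.6815, 0.1559], [0.6819, 0.1512], [0.6818, 0.1465], [0.6821, 0.1418], [0.682, 0.1372], [0.6819, 0.1327], [0.6824, 0.1281], [0.6823, 0.1236], [0.6859, -0.0582], [0.6861, -0.0627], [0.6859, -0.0673], [0.6861, -0.0718], [0.6859, -0.0765], [0.6862, -0.0811], [0.6865, -0.0858], [0.6863, -0.0905], [0.6867, -0.0953], [0.6865, -0.1001]]
```

>>> arm_command(steps=[{"claw":91,"dx":4,"dy":0.1,"dz":0,"ax":0,"ay":0,"az":0},{"claw":91,"dx":5,"dy":0.1,"dz":0,"ax":0,"ay":0,"az":0},{"claw":91,"dx":5,"dy":0.1,"dz":0,"ax":0,"ay":0,"az":0},{"claw":91,"dx":5,"dy":0.1,"dz":0,"ax":0,"ay":0,"az":0},{"claw":91,"dx":5,"dy":0.1,"dz":0,"ax":0,"ay":0,"az":0},{"claw":91,"dx":4,"dy":0.1,"dz":0,"ax":0,"ay":0,"az":0},{"claw":91,"dx":4,"dy":0.1,"dz":0,"ax":0,"ay":0,"az":0},{"claw":91,"dx":3,"dy":0,"dz":0,"ax":0,"ay":0,"az":0},{"claw":91,"dx":2,"dy":0,"dz":0,"ax":0,"ay":0,"az":0},{"claw":91,"dx":0,"dy":0,"dz":0,"ax":0,"ay":0,"az":0}])

```text
time_s: 36.75
position: [0.6005, 0.0295, 0.0279]
tool_rot: [-0.0, 1.0, 0.009, 0.0]
ft_force: [0.5, 0.5, -0.4]
opening: 0.999
grip_force: 0.0
```

>>> arm_command(steps=[{"claw":91,"dx":-4,"dy":0,"dz":0,"ax":0,"ay":0,"az":0},{"claw":91,"dx":-8,"dy":0,"dz":0,"ax":0,"ay":0,"az":0},{"claw":91,"dx":-15,"dy":0,"dz":0,"ax":0,"ay":0,"az":0},{"claw":91,"dx":-15,"dy":0,"dz":10,"ax":0,"ay":0,"az":0},{"claw":91,"dx":-10,"dy":0,"dz":30,"ax":0,"ay":0,"az":0},{"claw":91,"dx":0,"dy":0,"dz":40,"ax":0,"ay":0,"az":0},{"claw":91,"dx":0,"dy":0,"dz":40,"ax":0,"ay":0,"az":0},{"claw":91,"dx":0,"dy":0,"dz":0,"ax":0,"ay":0,"az":0},{"claw":91,"dx":0,"dy":0,"dz":0,"ax":0,"ay":0,"az":0},{"claw":91,"dx":0,"dy":0,"dz":0,"ax":0,"ay":0,"az":0}])

```text
time_s: 38.0
position: [0.5473, 0.0295, 0.1467]
tool_rot: [0.0, 1.0, 0.009, -0.001]
ft_force: [-0.3, -0.1, -0.3]
opening: 0.997
grip_force: 0.0
```

```bash
python3 l.py scene side wrist; python3 j.py
python3 - <<'E'
from st import *
a=[env.capture(n)['color'] for n in('scene','side')]
cv2.imwrite('pics/fin.png',np.vstack([cv2.resize(a[0][100:290,150:400],None,fx=2,fy=1.5),cv2.resize(a[1][120:310,130:380],None,fx=2,fy=1.5)]))
E
```

```text
38.0 [0.5473 0.0295 0.1467] yaw [ 0.019 -1.     0.   ] F [-0.3 -0.1 -0.3] op 90.92482911006418
scene ((667.608154296875, 27.972198486328125), (91.97258758544922, 127.79911041259766), 0.7210481762886047) xmin/max 620.9272543381594 714.1705918979911
side ((660.8656616210938, 37.91468811035156), (86.33080291748047, 113.84008026123047), 1.8392207622528076) xmin/max 616.0880076051267 705.5560249452894
wrist ((665.9713134765625, 33.457763671875), (91.67814636230469, 128.26087951660156), 1.1289809942245483) xmin/max 619.0919991630403 713.0374970042002
[[0.5868, 0.2638], [0.5889, 0.2549], [0.5899, 0.2463], [0.5919, 0.2375], [0.5959, 0.2286], [0.6075, 0.2188], [0.6808, 0.2022], [0.6807, 0.1946], [0.6814, 0.1869], [0.6874, -0.1193], [0.687, -0.1269], [0.6514, -0.1399], [0.6572, -0.1469], [0.6638, -0.1538], [0.6695, -0.1608], [0.6735, -0.1681], [0.6775, -0.1755], [0.6798, -0.1832], [0.6812, -0.1911]]
38.2 [0.5479 0.0295 0.1471] yaw [ 0.019 -1.    -0.   ] F [ 0.6  0.5 -0.9] op 90.68783963044734
0.65 [ 0.766 -0.072  0.049]
204 [326.9 153.5] [0.6297 0.2314 0.1292]
109 [279.5 247.3] [ 0.795  -0.0986  0.1292]
2 [178.  108.5] [ 0.1568 -0.0462  0.1292]
side 0.82 [0.602 0.244 0.113]
38.4 [0.5483 0.0295 0.1476] yaw [ 0.019 -1.     0.   ] F [-0.1  0.2  0.1] op 91.44541832434219
```

View pics/fin.png

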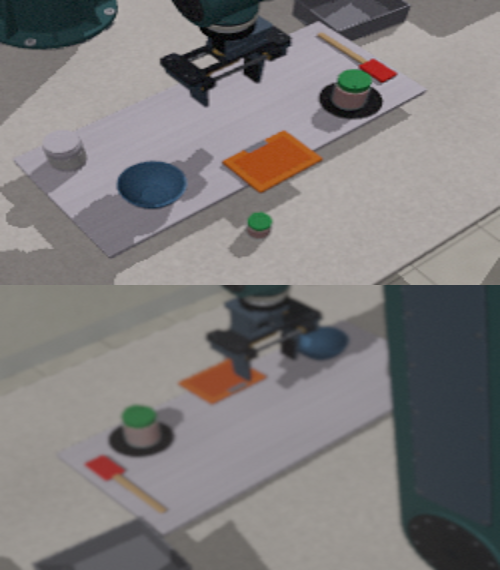

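The final views show the lid overhanging by about 30 mm and square, with the jar inside the mat. One triangulated check of the jar, then I'll hand in.

Run:
```python
from st import *
A=[];b=[]
for n,u in(('scene',(327,153)),('side',(199,208))):
    c=env.capture(n); o,D=ray(c,[near(hsvmask(c['color'],(45,100,40),(85,255,255)),u,14)[2]]); d=D[0]/np.linalg.norm(D[0]); M=np.eye(3)-np.outer(d,d);A.append(M);b.append(M@o)
p=np.linalg.lstsq(np.vstack(A),np.hstack(b),rcond=None)[0]; dd=np.hypot(*(p[:2]-[.6175,.2425])); print(p.round(4),dd)
if dd<.017: print(env.job_done())
```

```text
38.5 [0.5483 0.0295 0.1478] yaw [ 0.019 -1.    -0.   ] F [-0.2  0.6  0.3] op 90.79361119293418
[0.6167 0.2391 0.1215] 0.0035010925789050974
the job is handed in; nothing more can be done
None
```

The job is handed in, but no verdict came back: by my last measurements the jar stands on its mat about 4 mm off centre, the lid sticks out about 30 mm and square, and nothing else appeared to have moved.

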